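Walk the ink stone into its dock

TASK

Put the wooden paperweight that lies in front of the dock flat into the wooden tray, beside its twin. Then walk the heavy ink stone forward into the dock by shoving its two brass heels in turn, left heel first, then right, then left again and so on, until its front is flush and square against the dock's stop, never letting it slew more than about 25 degrees from the dock's direction. Touch the stone only on its brass heels, keep the water pot standing on it, and leave the twin paperweight, the pigment bowls and everything else as they are.

Things in the scene. Friction and masses are not known exactly. Their poses are not given: they have to be found in the camera images.
- dock: Fixed brown wooden dock, a U in plan, open towards the robot, no floor, 36 mm high. Origin on the table at the middle of the stop face (inner face of its back bar). x points along the lane from the ink stone to the stop, y left, z up. Stop bar: x = 0 to 22 mm, 270 mm wide. Side cheeks: from the stop to x = -50 mm, inner faces at y = +-114 mm, outer at +-134 mm. Place and yaw vary.
- stone_center (a point): Centre of the ink stone, 13 mm above the table: dark flat-bottomed slab 105 (x) x 186 (y) x 26 mm, 1.1 to 1.6 kg, too wide to grasp. x points to its front (towards the dock), y to its left. Home is x = -52.5 mm in the dock's frame. 192 mm wide over the heels. Pushed on one heel it also turns, about a point 40 to 60 mm on the other side of its centre.
- inkstone: The same ink stone; origin at the middle of its underside, axes as stone_center.
- heel_left_face (a point): Middle of the rear face of the left brass heel, the brass shoe on the stone's rear left (y +) corner. This face is 44 mm wide (52 to 96 mm from the stone's middle line), spans 3 to 27 mm above the table and lies 56 mm behind the stone's centre, 3.5 mm proud of the slab. Push here, towards the dock.
- heel_right_face (a point): The same for the right (y = -) heel.
- heel_left: The left brass heel as a solid; origin and axes as inkstone.
- heel_right: The right brass heel as a solid; origin and axes as inkstone.
- slab: The dark slab itself as a solid (not to be touched); origin and axes as inkstone.
- brush_rest: White porcelain brush rest fixed to the middle of the slab's rear edge, 96 mm wide (y = -48 to +48 mm), sticking out 33 mm behind the slab to x = -86 mm, 8 to 33 mm above the table. Not to be touched. Origin and axes as inkstone.
- water_pot: Small blue open water pot, 52 mm across, 36 mm high, standing loose on the stone's top (26 mm above the table), so its rim is 62 mm above the table. Origin at the centre of its underside.
- weight_center (a point): Wooden paperweight with brass bands, a bar 150 x 24 x 20 mm, 0.22 kg, lying flat across the lane between the stone and the dock's stop. This point is its centre, 10 mm above the table; x along its length. Grasp across its 24 mm width from above.
- tray: Fixed open wooden tray, 210 mm (x) by 130 mm (y) outside, 20 mm high, wall and floor 5 mm thick, on the left or on the right of the table. Origin at the middle of its underside. The twin paperweight lies along its x axis near one long side (33 mm from the middle line); the other half is free.
- spare_center (a point): The twin paperweight, same size and looks, lying in the tray; this point is its centre; x along its length.
- books: Fixed pile of three books, 200 x 130 mm, 66 mm high, on the side where the tray is not. Origin at the middle of its underside.
- bowl_blue: White pigment bowl with blue paint, 58 mm across, 26 mm high, loose, beside the dock on the left. Origin at the centre of its underside.
- bowl_red: White pigment bowl with red paint, 58 mm across, 26 mm high, loose, beside the dock on the right. Origin at the centre of its underside.
- bowl_yellow: White pigment bowl with yellow paint, 58 mm across, 26 mm high, loose, left of the stone, nearer the robot. Origin at the centre of its underside.
- bowl_green: White pigment bowl with green paint, 58 mm across, 26 mm high, loose, right of the stone, nearer the robot. Origin at the centre of its underside.
- weight: The wooden paperweight as a solid; origin at the middle of its underside, axes as weight_center.
Things that resemble listed ones, but are neither listed nor needed, are in the scene too. Leave any purple look-alike of the weight alone.

How it is judged:
By the outcome, as a careful person would: the job done as asked, in the order asked, and still so for the second after the job is handed in, with the robot touching nothing.
It also fails if it takes over 72 s, if anything falls off the work surface, if the arm or the gripper's body presses on something with over 40 N, if the wrist force passes 120 N, or if a joint passes its speed limit or range.

ROBOT

A 6-joint arm with a two-finger parallel gripper is mounted at the origin on the work surface. World frame = base frame: x ahead of the robot, y to its left, z up, the work surface at z = 0. Lengths are in mm, angles in degrees, forces in N, time in s.
With the tool pointing down it reaches from about 300 to 850 mm from the base axis. Payload 4.2 kg.
Tool frame: the origin (TCP) lies at the very end of the fingers, on their centre line; the grasp point (between the pads) lies 19 mm behind it (env.grasp_offset is the distance from the TCP to the grasp point, in mm); z points along the fingers, y is the line along which they close (so a half turn about z gives the same grasp; the last joint's range is limited). The gripper opens to 91 mm and grips with 3 to 60 N. Pads are 32 mm wide; open, the fingers measure 118 mm over their backs; the gripper's body (76 mm by 178 mm) begins 60 mm behind the grasp point.
Start: joints at [-69.442, 18.312, 89.639, -0, 72.044, -1.146], TCP at [212.643, -534.253, 213.976] pointing down, gripper open.
Joint ranges: [-177.97, 177.97], [-48.28, 115.42], [12.27, 149.76], [-77.06, 257.06], [2.81, 150.46], [-146.56, 146.56]. Speed limits (degrees/s): [147.25, 147.25, 180, 180, 180, 180].

INTERFACE

Orientations are given as [roll, pitch, yaw] about the fixed x, y, z axes, in that order (R = Rz(yaw) Ry(pitch) Rx(roll)).
In Python, from workcell import env gives the robot as it stands. The module is installed in compiled form; this text tells all that it offers.
- The arm moves only by the tool send_rows, never from a script. Its argument "motion" is a list of rows, each an object of numbers: "tx", "ty", "tz": the shift along the tool's x, y, z in units of 500 mm (1.0 is 500 mm); "rx", "ry", "rz": the turn, a rotation vector about the tool's x, y, z in units of 30 degrees (1.0 is 30 degrees); "gripper": the closure, from -1 (fully open) to 1 (shut). In form: [{"tx": .., "ty": .., "tz": .., "rx": .., "ry": .., "rz": .., "gripper": ..}, ...]. A call has 1 to 12 rows; each row shifts and turns the commanded pose from where the row before left it, along the tool's axes as they then stand; what a row does not reach is not made up. A row lasts 1/8 s, in which the tool goes at most 62.5 mm and 10.7 degrees, less where a joint would pass 70% of its speed; a pose out of reach is approached as far as the arm can. A call with a number of a shift or a turn outside -1 to 1 is refused whole. A call with a gripper value outside its range is refused whole. The fingers move at their own pace and stop on an object; "grip_force" is the grip in N (left out, the last holds). Time passes only in rows, so rows that do not move let the fingers close. It gives the time, the measured TCP pose, the force, the opening and the grip force at its end, in the units of the state.
- env.state(): the state, without advancing time (a new reading comes with each control period).
- env.grab_frame(name): name is "side" or "top" or "wrist"; returns a dict with "frame" (480x640x3 uint8, red, green, blue), "vertical_fov" (degrees; the focal length in pixels is half the picture's height over the tangent of half this angle, whatever the lens; pixels are square), "cx", "cy" (the principal point, pixels), "k1" (the pictures are not rectified: a ray, as slopes to the right and down, at radius r is drawn at 1 + k1 r^2 times it, then the intrinsics apply), "rvec" (rotation vector, rad) and "tvec" (3), from world to camera coordinates, as OpenCV has them; the wrist camera has in their place "T_tool_cam" (4x4, takes a point from camera to tool coordinates, whose origin is the TCP and whose axes are the flange's). Camera axes: x right, y down, z forward; pixel columns grow to the right and rows downward; lengths in mm; the calibration is good to about 2 mm. A picture is of the moment at which its call begins: read the wrist's pose just before it. There is no depth.
- env.job_done(): hands the job in; it is judged then, once.
The state is a dict: "time_s": time; "qpos": joint angles; "qvel": joint speeds; "effort": joint torques, N m; "ee_pos": TCP position; "ee_rot": TCP orientation; "force": force on the tool from outside, world axes, zero at the start; "torque": the same for the moment, N m; "gripper_width": finger opening in mm; "gripper_force": force on a finger pad.
Only numpy, scipy, OpenCV 4.12 (cv2) and the standard library are available. Lean on these libraries where they do the work, as an engineer would, in place of code of your own. Each camera call takes 0.05 s, during which the arm holds its last target. There are 200 camera calls.

## Working session

There is one attempt and no reset: what is moved stays moved. The work goes in short steps, Python scripts to look and compute and a tool call to move; the robot and the scene stay as the last step left them, time stands still between calls to the robot, and variables do not carry over. Pictures are saved under pics/ and viewed, at most 10 in all, crops included, and the job is handed in when it is done.

Besides the shell and the picture viewer there is one more tool, called after "Call:" in YAML: its name, and indented under it one key for each argument. send_rows: Moves the arm, as the interface text tells. Shifts and turns lie within -1 to 1; 1 stands for 500 mm of shift or 30 degrees of turn. Its arguments: {"type":"object","properties":{"motion":{"type":"array"},"grip_force":{"type":"number"}},"required":["motion"]}

```bash
mkdir -p pics; cat > h.py <<'E'
import numpy as np, cv2
from workcell import env
from scipy.spatial.transform import Rotation as R
def cam(f,pose=None):
    h=f["frame"].shape[0]; F=h/2/np.tan(np.radians(f["vertical_fov"])/2)
    K=np.array([[F,0,f["cx"]],[0,F,f["cy"]],[0,0,1.]]); D=np.array([f["k1"],0,0,0.])
    if "rvec" in f: rv,tv=np.array(f["rvec"],float).ravel(),np.array(f["tvec"],float).ravel()
    else:
        p,r=pose; T=np.eye(4); T[:3,:3]=R.from_euler('xyz',r,degrees=True).as_matrix(); T[:3,3]=p
        M=np.linalg.inv(T@np.array(f["T_tool_cam"])); rv,tv=R.from_matrix(M[:3,:3]).as_rotvec(),M[:3,3]
    return K,D,rv,tv
def grab(n):
    s=env.state(); f=env.grab_frame(n); return f["frame"],cam(f,(s["ee_pos"],s["ee_rot"]))
def pix2w(c,uv,z):
    K,D,rv,tv=c; uv=np.array(uv,float).reshape(-1,1,2); z=np.broadcast_to(z,len(uv))
    n=cv2.undistortPoints(uv,K,D).reshape(-1,2); Rm=R.from_rotvec(rv).as_matrix(); o=-Rm.T@tv
    d=np.c_[n,np.ones(len(n))]@Rm; return o+d*((z-o[2])/d[:,2])[:,None]
def w2pix(c,P):
    K,D,rv,tv=c; return cv2.projectPoints(np.array(P,float).reshape(-1,1,3),rv,tv,K,D)[0].reshape(-1,2)
def save(n,im): cv2.imwrite("pics/"+n,cv2.cvtColor(im,cv2.COLOR_RGB2BGR))
E
python3 - <<'E'
from h import *
im,c=grab("top"); save("top0.png",im); np.save("top0.npy",im)
im,c=grab("side"); save("side0.png",im); print(env.state())
E
```

```text
{'time_s': 0.1, 'qpos': array([-6.94426195e+01,  1.83495901e+01,  8.96985206e+01,  1.33633961e-03,
        7.20437758e+01, -1.14615000e+00]), 'qvel': array([ 0.09142805,  0.00935297, -0.24930095, -0.08732711, -0.00314189,
        0.01307346]), 'effort': array([-2.06644227e-04, -4.13331664e+01, -2.32510006e+01,  7.28645339e-02,
        4.21842153e-02, -4.40772283e-05]), 'ee_pos': array([ 212.48779123, -533.82275764,  213.19425783]), 'ee_rot': array([-1.79908157e+02, -3.10831621e-03,  2.17031150e+01]), 'force': array([ 0.60778726, -0.33125374,  0.42946921]), 'torque': array([0.02541872, 0.02868961, 0.00965233]), 'gripper_force': 0.0, 'gripper_width': 91.09561637623953}
```

View pics/top0.png

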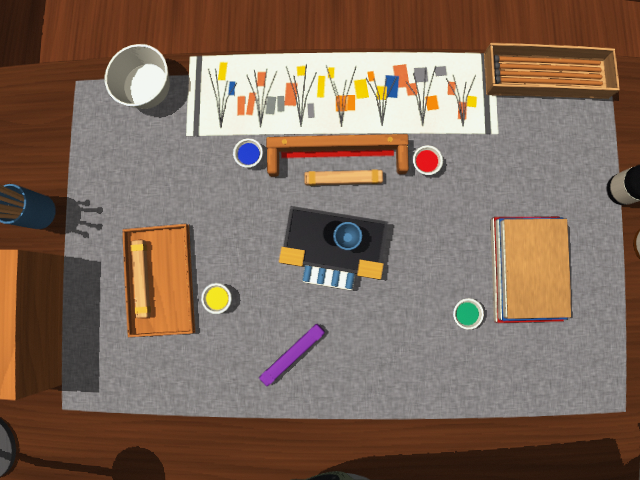

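The top view shows these candidates for the weight: a wood bar at (344,178) in front of the dock stop, its twin at (139,279) in the tray, and a purple look-alike at (293,354). I choose (344,178). The stone is at about (338,240), with its left heel at (291,257) and right heel at (371,270). I'll check this in a close crop.

```bash
python3 - <<'E'
from h import *
im=np.load("top0.npy"); save("crop0.png",cv2.resize(im[125:305,225:465],None,fx=3.3,fy=3.3,interpolation=cv2.INTER_CUBIC))
f=env.grab_frame("top");c=cam(f);np.save("topcam.npy",np.array(c,dtype=object),allow_pickle=True)
np.set_printoptions(precision=1,suppress=True)
print(-R.from_rotvec(c[2]).as_matrix().T@c[3], c[0][0,0])
n=["w l","w r","tray tl","tr","br","bl","spare t","spare b","yellow","green","dock l","dock r","books tl","books bl"]
uv=[(306,178),(382,177),(122,227),(188,224),(198,332),(128,337),(138,240),(142,317),(217,298),(468,314),(268,140),(408,137),(503,218),(503,321)]
z=[20,20,20,20,20,20,25,25,26,26,36,36,66,66]
for a,b in zip(n,pix2w(c,uv,z)): print(a,b)
E
```

```text
[467.9   2.2 984.4] 515.2575636890388
w l [675.7  65.7  20. ]
w r [676.9 -78.9  20. ]
tray tl [583.6 426.1  20. ]
tr [588.5 292.8  20. ]
br [383.  269.7  20. ]
bl [370.8 408.5  20. ]
spare t [557.5 390.2  25. ]
spare b [410.  378.7  25. ]
yellow [447.6 232.2  26. ]
green [ 417.8 -236.1   26. ]
dock l [746.7 137.4  36. ]
dock r [ 750.5 -128.    36. ]
books tl [ 591.8 -294.1   66. ]
books bl [ 406.7 -289.6   66. ]
```

View pics/crop0.png

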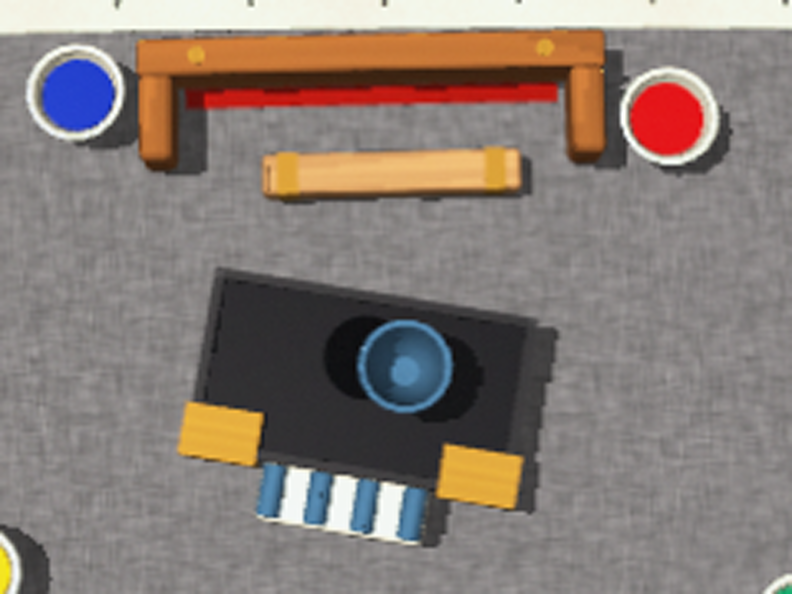

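The crop confirms the plain wood bar with brass bands across the lane, with its ends at crop x 263 and 520. The stone is yawed clockwise relative to the dock, with gold heels at (221,434) and (480,476).

```bash
cat >> h.py <<'E'
np.set_printoptions(precision=1,suppress=True)
def topcam(): return tuple(np.load("topcam.npy",allow_pickle=True))
E
python3 - <<'E'
from h import *
c=topcam()
def cr(L): return (np.array(L,float)+.5)/3.3-.5+[225,125]
for n,L,z in [("dock back L,R, inner L,R",[(137,40),(604,30),(175,75),(568,66)],36),("dock cheek ends outerL,outerR",[(141,165),(605,158)],36),
 ("weight tl tr br bl",[(263,156),(519,150),(521,190),(268,196)],20),("stone fl fr",[(220,268),(535,320)],26),("heels rear",[(178,455),(257,467),(438,498),(518,509)],27),("pot rim",[(405,366)],62),("bowls",[(76,94),(669,116)],26)]:
    P=pix2w(c,cr(L),z); print(n,P[:,:2].tolist() if 0 else P[:,:2].round(1).tolist())
    if len(P)>1: print([round(float(np.hypot(*(P[i+1]-P[i])[:2])),1) for i in range(len(P)-1)])
E
```

```text
dock back L,R, inner L,R [[753.1, 141.1], [756.9, -127.5], [732.0, 118.7], [735.6, -106.4]]
[268.6, 247.5, 225.2]
dock cheek ends outerL,outerR [[679.4, 137.7], [681.9, -126.4]]
[264.1]
weight tl tr br bl [[687.6, 69.0], [690.3, -79.0], [666.7, -79.8], [664.0, 66.0]]
[148.0, 23.5, 145.8]
stone fl fr [[621.1, 92.9], [590.5, -86.3]]
[181.8]
heels rear [[514.2, 116.0], [507.4, 71.2], [489.8, -30.7], [483.6, -75.6]]
[45.4, 103.4, 45.3]
pot rim [[560.9, -11.9]]
bowls [[724.2, 177.8], [708.8, -165.3]]
[343.4]
```

Call:
send_rows:
  motion:
    - {"rz":-0.329,"gripper":-0.1}
    - {"rz":-0.329,"gripper":-0.1}
    - {"rz":-0.329,"gripper":-0.1}
    - {"rz":-0.329,"gripper":-0.1}
    - {"rz":-0.329,"gripper":-0.1}
    - {"rz":-0.329,"gripper":-0.1}
    - {"rz":-0.329,"gripper":-0.1}

```text
invalid input at $.motion[0]: expected keys tx, ty, tz, rx, ry, rz, gripper
```

Call:
send_rows:
  motion:
    - {"tx":0.088,"ty":0.077,"gripper":-0.1}
    - {"tx":0.088,"ty":0.077,"gripper":-0.1}
    - {"tx":0.088,"ty":0.077,"gripper":-0.1}
    - {"tx":0.088,"ty":0.077,"gripper":-0.1}
    - {"tx":0.088,"ty":0.077,"gripper":-0.1}
    - {"tx":0.088,"ty":0.077,"gripper":-0.1}
    - {"tx":0.088,"ty":0.077,"gripper":-0.1}
    - {"tx":0.088,"ty":0.077,"gripper":-0.1}
    - {"tx":0.088,"ty":0.077,"gripper":-0.1}
    - {"tx":0.088,"ty":0.077,"gripper":-0.1}
    - {"tx":0.088,"ty":0.077,"gripper":-0.1}
    - {"tx":0.088,"ty":0.077,"gripper":-0.1}

```text
invalid input at $.motion[0]: expected keys tx, ty, tz, rx, ry, rz, gripper
```

All seven keys are required in every row, so I'll send the move again with the full set.

Call:
send_rows:
  motion:
    - {"tx":0,"ty":0,"tz":0,"rx":0,"ry":0,"rz":-0.329,"gripper":-0.1}
    - {"tx":0,"ty":0,"tz":0,"rx":0,"ry":0,"rz":-0.329,"gripper":-0.1}
    - {"tx":0,"ty":0,"tz":0,"rx":0,"ry":0,"rz":-0.329,"gripper":-0.1}
    - {"tx":0,"ty":0,"tz":0,"rx":0,"ry":0,"rz":-0.329,"gripper":-0.1}
    - {"tx":0,"ty":0,"tz":0,"rx":0,"ry":0,"rz":-0.329,"gripper":-0.1}
    - {"tx":0,"ty":0,"tz":0,"rx":0,"ry":0,"rz":-0.329,"gripper":-0.1}
    - {"tx":0,"ty":0,"tz":0,"rx":0,"ry":0,"rz":-0.329,"gripper":-0.1}

```text
time_s: 1.02
ee_pos: [212.6, -534.0, 213.6]
ee_rot: [-180.0, -0.0, 91.1]
force: [-0.0, 0.4, -0.4]
gripper_width: 50.6
gripper_force: 0.0
```

Call:
send_rows:
  motion:
    - {"tx":0.088,"ty":0.077,"tz":0,"rx":0,"ry":0,"rz":0,"gripper":-0.1}
    - {"tx":0.088,"ty":0.077,"tz":0,"rx":0,"ry":0,"rz":0,"gripper":-0.1}
    - {"tx":0.088,"ty":0.077,"tz":0,"rx":0,"ry":0,"rz":0,"gripper":-0.1}
    - {"tx":0.088,"ty":0.077,"tz":0,"rx":0,"ry":0,"rz":0,"gripper":-0.1}
    - {"tx":0.088,"ty":0.077,"tz":0,"rx":0,"ry":0,"rz":0,"gripper":-0.1}
    - {"tx":0.088,"ty":0.077,"tz":0,"rx":0,"ry":0,"rz":0,"gripper":-0.1}
    - {"tx":0.088,"ty":0.077,"tz":0,"rx":0,"ry":0,"rz":0,"gripper":-0.1}
    - {"tx":0.088,"ty":0.077,"tz":0,"rx":0,"ry":0,"rz":0,"gripper":-0.1}
    - {"tx":0.088,"ty":0.077,"tz":0,"rx":0,"ry":0,"rz":0,"gripper":-0.1}
    - {"tx":0.088,"ty":0.077,"tz":0,"rx":0,"ry":0,"rz":0,"gripper":-0.1}
    - {"tx":0.088,"ty":0.077,"tz":0,"rx":0,"ry":0,"rz":0,"gripper":-0.1}
    - {"tx":0.088,"ty":0.077,"tz":0,"rx":0,"ry":0,"rz":0,"gripper":-0.1}

```text
time_s: 2.52
ee_pos: [668.2, 1.7, 213.5]
ee_rot: [-180.0, 0.0, 90.8]
force: [0.7, -0.3, -0.1]
gripper_width: 50.4
gripper_force: 0.0
```

```bash
python3 - <<'E'
from h import *
s=env.state(); im,c=grab("wrist"); save("w1.png",im); np.save("w1c.npy",np.array(c,dtype=object),allow_pickle=True); print(s["ee_pos"],s["ee_rot"])
E
```

```text
[668.2   1.7 213.5] [-180.     0.    90.8]
```

View pics/w1.png

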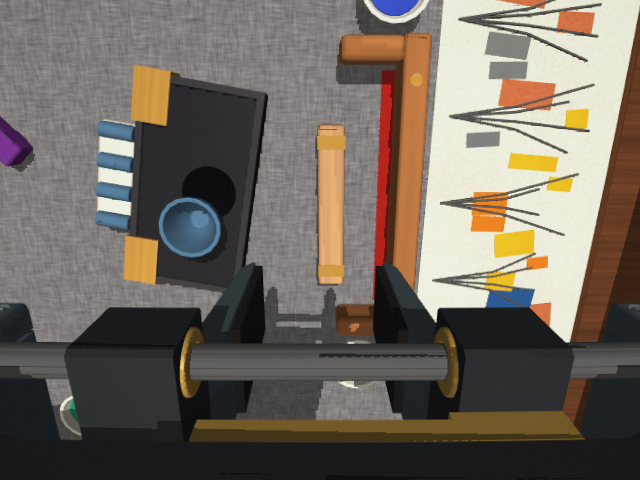

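The wrist view shows the wooden weight from (331,125) to (332,283), with its brass bands, lying before the red-marked stop.

```bash
python3 - <<'E'
from h import *
c=tuple(np.load("w1c.npy",allow_pickle=True))
for n,L,z in [("weight",[(318,125),(343,125),(345,283),(320,283)],20),("dock bar inner top",[(404,61),(388,280)],36),("stone front",[(267,93)],26),("heelL rear",[(136,67),(131,120)],27),("heelR rear",[(127,237),(123,280)],27)]:
    P=pix2w(c,L,z)[:,:2]; print(n,P.round(1).tolist(),P.mean(0))
E
```

```text
weight [[666.9, 71.0], [688.4, 71.3], [694.9, -76.3], [670.8, -76.6]] [680.3  -2.7]
dock bar inner top [[734.3, 122.0], [733.3, -65.7]] [733.8  28.1]
stone front [[624.3, 96.5]] [624.3  96.5]
heelL rear [[517.4, 115.9], [508.6, 73.8]] [513.   94.9]
heelR rear [[492.6, -30.3], [483.4, -73.4]] [488.  -51.8]
```

Call:
send_rows:
  motion:
    - {"tx":-0.012,"ty":0.022,"tz":0.09,"rx":0,"ry":0,"rz":0,"gripper":-0.1}
    - {"tx":0,"ty":0,"tz":0.11,"rx":0,"ry":0,"rz":0,"gripper":-0.1}
    - {"tx":0,"ty":0,"tz":0.11,"rx":0,"ry":0,"rz":0,"gripper":-0.1}
    - {"tx":0,"ty":0,"tz":0.07,"rx":0,"ry":0,"rz":0,"gripper":-0.1}
    - {"tx":0,"ty":0,"tz":0.03,"rx":0,"ry":0,"rz":0,"gripper":-0.1}
    - {"tx":0,"ty":0,"tz":0,"rx":0,"ry":0,"rz":0,"gripper":-0.1}

```text
time_s: 3.32
ee_pos: [678.1, -5.9, 8.4]
ee_rot: [-179.9, 0.0, 90.8]
force: [0.4, -0.4, -0.2]
gripper_width: 50.3
gripper_force: 0.0
```

Call:
send_rows:
  motion:
    - {"tx":0,"ty":0.001,"tz":0.008,"rx":0,"ry":0,"rz":0,"gripper":-0.1}
    - {"tx":0,"ty":0,"tz":0,"rx":0,"ry":0,"rz":0,"gripper":1}
    - {"tx":0,"ty":0,"tz":0,"rx":0,"ry":0,"rz":0,"gripper":1}
    - {"tx":0,"ty":0,"tz":0,"rx":0,"ry":0,"rz":0,"gripper":1}
    - {"tx":0,"ty":0,"tz":0,"rx":0,"ry":0,"rz":0,"gripper":1}
  grip_force: 30

```text
time_s: 3.95
ee_pos: [679.2, -5.8, 5.6]
ee_rot: [179.9, 0.0, 90.8]
force: [-0.7, 0.7, 2.5]
gripper_width: 24.0
gripper_force: 30.0
```

Call:
send_rows:
  motion:
    - {"tx":0,"ty":0,"tz":-0.05,"rx":0,"ry":0,"rz":0,"gripper":1}
    - {"tx":0,"ty":0,"tz":-0.11,"rx":0,"ry":0,"rz":0,"gripper":1}
    - {"tx":0,"ty":0,"tz":-0.11,"rx":0,"ry":0,"rz":0,"gripper":1}
    - {"tx":0.084,"ty":-0.047,"tz":0,"rx":0,"ry":0,"rz":0,"gripper":1}
    - {"tx":0.084,"ty":-0.047,"tz":0,"rx":0,"ry":0,"rz":0,"gripper":1}
    - {"tx":0.084,"ty":-0.047,"tz":0,"rx":0,"ry":0,"rz":0,"gripper":1}
    - {"tx":0.084,"ty":-0.047,"tz":0,"rx":0,"ry":0,"rz":0,"gripper":1}
    - {"tx":0.084,"ty":-0.047,"tz":0,"rx":0,"ry":0,"rz":0,"gripper":1}
    - {"tx":0.084,"ty":-0.047,"tz":0,"rx":0,"ry":0,"rz":0,"gripper":1}
    - {"tx":0.084,"ty":-0.047,"tz":0,"rx":0,"ry":0,"rz":0,"gripper":1}
    - {"tx":0.084,"ty":-0.047,"tz":0,"rx":0,"ry":0,"rz":0,"gripper":1}

```text
time_s: 5.32
ee_pos: [484.9, 328.6, 139.4]
ee_rot: [-180.0, 0.0, 90.8]
force: [0.4, 1.0, -3.2]
gripper_width: 23.8
gripper_force: 30.0
```

Call:
send_rows:
  motion:
    - {"tx":0,"ty":0,"tz":0,"rx":0,"ry":0,"rz":-0.349,"gripper":1}
    - {"tx":0,"ty":0,"tz":0,"rx":0,"ry":0,"rz":-0.349,"gripper":1}
    - {"tx":0,"ty":0,"tz":0,"rx":0,"ry":0,"rz":-0.349,"gripper":1}
    - {"tx":0,"ty":0,"tz":0,"rx":0,"ry":0,"rz":-0.349,"gripper":1}
    - {"tx":0,"ty":0,"tz":0,"rx":0,"ry":0,"rz":-0.349,"gripper":1}
    - {"tx":0,"ty":0,"tz":0,"rx":0,"ry":0,"rz":-0.349,"gripper":1}
    - {"tx":0,"ty":0,"tz":0,"rx":0,"ry":0,"rz":-0.349,"gripper":1}
    - {"tx":0,"ty":0,"tz":0,"rx":0,"ry":0,"rz":-0.349,"gripper":1}
    - {"tx":0,"ty":0,"tz":0,"rx":0,"ry":0,"rz":-0.349,"gripper":1}
    - {"tx":0,"ty":0,"tz":0,"rx":0,"ry":0,"rz":0,"gripper":1}

```text
time_s: 6.58
ee_pos: [485.8, 327.4, 139.4]
ee_rot: [-180.0, -0.1, -175.1]
force: [1.3, 0.7, -1.9]
gripper_width: 24.0
gripper_force: 30.0
```

```bash
python3 - <<'E'
from h import *
im,c=grab("wrist"); save("w2.png",im); np.save("w2c.npy",np.array(c,dtype=object),allow_pickle=True)
E
```

```text
(no output)
```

View pics/w2.png

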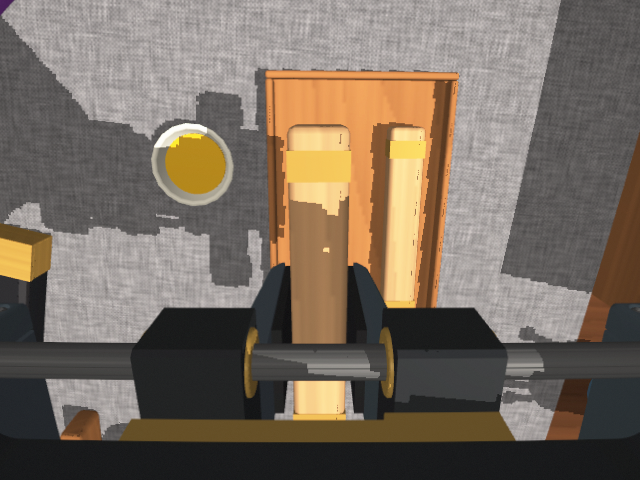

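The wrist view shows the held weight over the free half of the tray. The tray's near rim runs from (265,72) to (457,74) and the twin's near end is at (407,127). I'll turn these into world positions.

```bash
python3 - <<'E'
from h import *
c=tuple(np.load("w2c.npy",allow_pickle=True))
for n,L,z in [("tray near outer corners",[(265,72),(457,74)],20),("right outer far",[(435,305)],20),("spare near end",[(391,128),(424,128)],25),("spare sides far",[(386,300),(415,300)],25),("held near end",[(287,128),(350,128)],153.8),("held far",[(293,410),(346,410)],153.8),("rim left inner",[(272,90),(277,260)],20)]:
    P=pix2w(c,L,z)[:,:2]; print(n,P.round(1).tolist(),P.mean(0))
E
```

```text
tray near outer corners [[383.2, 282.9], [373.3, 410.3]] [378.2 346.6]
right outer far [[542.5, 423.9]] [542.5 423.9]
spare near end [[411.8, 370.2], [409.8, 392.5]] [410.8 381.3]
spare sides far [[539.0, 383.8], [537.2, 406.0]] [538.1 394.9]
held near end [[411.2, 309.4], [409.2, 332.7]] [410.2 321. ]
held far [[537.0, 320.0], [534.9, 344.4]] [536.  332.2]
rim left inner [[394.2, 288.2], [515.4, 298.4]] [454.8 293.3]
```

Call:
send_rows:
  motion:
    - {"tx":0,"ty":0.012,"tz":0,"rx":0,"ry":0,"rz":0,"gripper":1}
    - {"tx":0,"ty":0,"tz":0.1,"rx":0,"ry":0,"rz":0,"gripper":1}
    - {"tx":0,"ty":0,"tz":0.1,"rx":0,"ry":0,"rz":0,"gripper":1}
    - {"tx":0,"ty":0,"tz":0.04,"rx":0,"ry":0,"rz":0,"gripper":1}
    - {"tx":0,"ty":0,"tz":0.012,"rx":0,"ry":0,"rz":0,"gripper":1}
    - {"tx":0,"ty":0,"tz":0,"rx":0,"ry":0,"rz":0,"gripper":1}

```text
time_s: 7.38
ee_pos: [486.1, 334.1, 14.3]
ee_rot: [180.0, 0.0, -175.0]
force: [-0.1, 0.4, -2.0]
gripper_width: 24.1
gripper_force: 30.0
```

Call:
send_rows:
  motion:
    - {"tx":0,"ty":0,"tz":0.006,"rx":0,"ry":0,"rz":0,"gripper":1}
    - {"tx":0,"ty":0,"tz":0,"rx":0,"ry":0,"rz":0,"gripper":1}
    - {"tx":0,"ty":0,"tz":0,"rx":0,"ry":0,"rz":0,"gripper":1}

```text
time_s: 7.75
ee_pos: [486.0, 333.7, 11.5]
ee_rot: [180.0, 0.1, -175.0]
force: [0.2, 0.4, -2.8]
gripper_width: 23.5
gripper_force: 30.0
```

Call:
send_rows:
  motion:
    - {"tx":0,"ty":0,"tz":0.002,"rx":0,"ry":0,"rz":0,"gripper":1}
    - {"tx":0,"ty":0,"tz":0,"rx":0,"ry":0,"rz":0,"gripper":0.26}
    - {"tx":0,"ty":0,"tz":0,"rx":0,"ry":0,"rz":0,"gripper":0.26}
    - {"tx":0,"ty":0,"tz":0,"rx":0,"ry":0,"rz":0,"gripper":0.26}
    - {"tx":0,"ty":0,"tz":-0.05,"rx":0,"ry":0,"rz":0,"gripper":0.26}
    - {"tx":0,"ty":0,"tz":-0.1,"rx":0,"ry":0,"rz":0,"gripper":0.26}
    - {"tx":0,"ty":0,"tz":-0.1,"rx":0,"ry":0,"rz":0,"gripper":0.26}
    - {"tx":0,"ty":0,"tz":0,"rx":0,"ry":0,"rz":0,"gripper":1}

```text
time_s: 8.75
ee_pos: [488.1, 335.2, 139.4]
ee_rot: [179.7, 0.5, -175.0]
force: [-0.2, 0.4, -0.3]
gripper_width: 26.6
gripper_force: 0.0
```

Call:
send_rows:
  motion:
    - {"tx":0.01,"ty":-0.116,"tz":0,"rx":0,"ry":0,"rz":0,"gripper":1}
    - {"tx":0.01,"ty":-0.116,"tz":0,"rx":0,"ry":0,"rz":0,"gripper":1}
    - {"tx":0.01,"ty":-0.116,"tz":0,"rx":0,"ry":0,"rz":0,"gripper":1}
    - {"tx":0.01,"ty":-0.116,"tz":0,"rx":0,"ry":0,"rz":0,"gripper":1}

```text
time_s: 9.25
ee_pos: [485.2, 98.9, 133.8]
ee_rot: [-180.0, -0.1, -174.9]
force: [0.2, -0.2, 0.9]
gripper_width: 0.4
gripper_force: 0.0
```

Call:
send_rows:
  motion:
    - {"tx":0,"ty":0,"tz":0,"rx":0,"ry":0,"rz":0.33,"gripper":1}
    - {"tx":0,"ty":0,"tz":0,"rx":0,"ry":0,"rz":0.33,"gripper":1}
    - {"tx":0,"ty":0,"tz":0,"rx":0,"ry":0,"rz":0.33,"gripper":1}
    - {"tx":0,"ty":0,"tz":0,"rx":0,"ry":0,"rz":0.33,"gripper":1}
    - {"tx":0,"ty":0,"tz":0,"rx":0,"ry":0,"rz":0.33,"gripper":1}
    - {"tx":0,"ty":0,"tz":0,"rx":0,"ry":0,"rz":0.33,"gripper":1}
    - {"tx":0,"ty":0,"tz":0,"rx":0,"ry":0,"rz":0.33,"gripper":1}
    - {"tx":0,"ty":0,"tz":0,"rx":0,"ry":0,"rz":0.33,"gripper":1}
    - {"tx":0,"ty":0,"tz":0,"rx":0,"ry":0,"rz":0.33,"gripper":1}
    - {"tx":0,"ty":0,"tz":0,"rx":0,"ry":0,"rz":0.33,"gripper":1}
    - {"tx":0,"ty":0,"tz":0,"rx":0,"ry":0,"rz":0.33,"gripper":1}
    - {"tx":0,"ty":0,"tz":0,"rx":0,"ry":0,"rz":0,"gripper":1}

```text
time_s: 10.75
ee_pos: [485.4, 100.6, 133.9]
ee_rot: [-179.9, 0.1, 76.2]
force: [-0.4, -0.7, -0.2]
gripper_width: 0.8
gripper_force: 0.0
```

```bash
cat >> h.py <<'E'
# stone pose by rendering: fit (x,y,yaw) so heel tops' gold mask matches projected heel tops in the top view
from scipy.optimize import minimize
def gold(im):
    h=cv2.cvtColor(im,cv2.COLOR_RGB2HSV); return ((h[...,0]>17)&(h[...,0]<25)&(h[...,1]>140)&(h[...,2]>110)).astype(np.uint8)
def pred(c,p,side):  # all four corners of heel top, as solid: x -56..-56+L
    a=np.radians(p[2]); X=np.array([np.cos(a),np.sin(a)]); Y=np.array([-X[1],X[0]])
    return X,Y
E
python3 - <<'E'
from h import *
im,c=grab("top"); m=gold(im)
n,l,s,ce=cv2.connectedComponentsWithStats(m)
for i in range(1,n):
    if s[i,4]>40: print(s[i],ce[i],pix2w(c,[ce[i]],27)[0])
im0=np.load("top0.npy"); print(cv2.cvtColor(im0,cv2.COLOR_RGB2HSV)[[257,270,257],[291,371,285]])
E
```

```text
[131 244  13   8  84] [136.9 247.2] [543.5 391.2  27. ]
[158 244  13   8  87] [164.1 247.3] [543.2 336.6  27. ]
[358 260  25  19 382] [369.8 268.8] [502.3 -53.8  27. ]
[135 306  13   8  85] [140.7 309.8] [423.8 380.6  27. ]
[162 307  12   7  78] [167.5 310. ] [424.2 327.6  27. ]
[[ 20 185 231]
 [ 20 189 227]
 [ 20 184 233]]
```

Call:
send_rows:
  motion:
    - {"tx":0.006,"ty":0,"tz":0.08,"rx":0,"ry":0,"rz":0,"gripper":1}
    - {"tx":0,"ty":0,"tz":0.1,"rx":0,"ry":0,"rz":0,"gripper":1}
    - {"tx":0,"ty":0,"tz":0.06,"rx":0,"ry":0,"rz":0,"gripper":1}
    - {"tx":0,"ty":0,"tz":0.012,"rx":0,"ry":0,"rz":0,"gripper":1}
    - {"tx":0,"ty":0,"tz":0,"rx":0,"ry":0,"rz":0,"gripper":1}

```text
time_s: 11.42
ee_pos: [487.2, 103.7, 9.2]
ee_rot: [180.0, -0.0, 76.2]
force: [-0.1, 0.1, 0.4]
gripper_width: 0.6
gripper_force: 0.0
```

```bash
python3 - <<'E'
from h import *
for v in("side","wrist"):
    im,c=grab(v); m=gold(im); save(v+"3.png",im)
    n,l,s,ce=cv2.connectedComponentsWithStats(m)
    for i in range(1,n):
        if s[i,4]>40: print(v,s[i],ce[i],pix2w(c,[ce[i]],27)[0])
E
```

```text
side [209 200  12   8  49] [214.2 202.8] [802.2   5.2  27. ]
side [328 237  26  16 183] [340.  244.3] [506.3 -52.7  27. ]
side [273 249  28  25  69] [285.6 260.6] [554.7  51.9  27. ]
side [267 274  16  24 227] [274.3 283.6] [528.5 111.5  27. ]
side [154 354  17  21 136] [161.1 362.1] [541.9 342.7  27. ]
side [121 377  19  22 150] [129.5 385.3] [543.  396.3  27. ]
side [214 393  18  24 172] [222.  402.6] [423.3 332.   27. ]
side [182 420  20  25 192] [190.7 430.5] [423.9 386.1  27. ]
wrist [139  41  38  28  57] [159.3  57.9] [457.8 214.8  27. ]
wrist [ 373  249   82   95 4830] [418.2 284.8] [530.8 108.1  27. ]
wrist [302 329   5  69 266] [303.8 364.2] [476.   82.9  27. ]
wrist [330 329   7  69 306] [333.5 364.5] [488.5  79.6  27. ]
wrist [  66  413  383   29 7330] [273.5 427.3] [453.9  53.3  27. ]
```

View pics/side3.png

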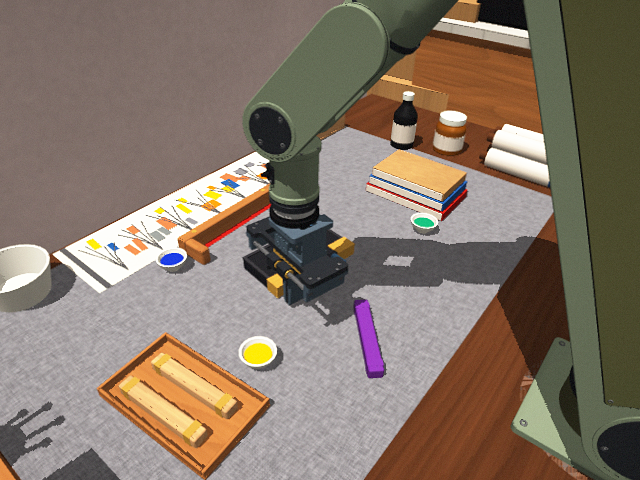

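Call:
send_rows:
  motion:
    - {"tx":0,"ty":0.01,"tz":0.002,"rx":0,"ry":0,"rz":0,"gripper":1}
    - {"tx":0,"ty":0.01,"tz":0,"rx":0,"ry":0,"rz":0,"gripper":1}
    - {"tx":0,"ty":0.01,"tz":0,"rx":0,"ry":0,"rz":0,"gripper":1}
    - {"tx":0,"ty":0.01,"tz":0,"rx":0,"ry":0,"rz":0,"gripper":1}
    - {"tx":0,"ty":0.01,"tz":0,"rx":0,"ry":0,"rz":0,"gripper":1}
    - {"tx":0,"ty":0.008,"tz":0,"rx":0,"ry":0,"rz":0,"gripper":1}
    - {"tx":0,"ty":0,"tz":0,"rx":0,"ry":0,"rz":0,"gripper":1}

```text
time_s: 12.4
ee_pos: [513.5, 97.4, 7.7]
ee_rot: [-179.8, -0.0, 76.1]
force: [-4.1, 4.0, 2.2]
gripper_width: 0.3
gripper_force: 2.5
```

```bash
cat > look.py <<'E'
from h import *
from scipy.optimize import least_squares
# fit stone pose: heel top rectangles (x -56..-25, |y| 52..96, z 27) vs gold mask outline, per visible view
def rect(p,s):
    a=np.radians(p[2]); Rm=np.array([[np.cos(a),-np.sin(a)],[np.sin(a),np.cos(a)]])
    L=np.array([[-56,52],[-56,96],[-25,96],[-25,52]],float); L[:,1]*=s
    return np.c_[L@Rm.T+p[:2],np.full(4,27.)]
def heels(v):
    im,c=grab(v); m=gold(im); n,l,st,ce=cv2.connectedComponentsWithStats(m); o=[]
    for i in range(1,n):
        P=pix2w(c,[ce[i]],27)[0]
        if st[i,4]>40 and 440<P[0]<720 and -150<P[1]<180: o.append((st[i,4],P[:2].round(1).tolist(),cv2.minAreaRect(np.argwhere(l==i)[:,::-1].astype(np.float32))[1]))
    return o,im
if __name__=="__main__":
    import sys
    s=env.state(); print(s["time_s"],s["ee_pos"],s["ee_rot"],s["force"])
    o,im=heels("top")
    for a in o: print(a)
    if len(o)==2:
        P=sorted([np.array(a[1]) for a in o],key=lambda q:-q[1]); d=P[0]-P[1]; y=np.degrees(np.arctan2(-d[0],d[1])); a=np.radians(y)
        C=(P[0]+P[1])/2+40.5*np.array([np.cos(a),np.sin(a)]); print("dist",np.hypot(*d),"yaw",y,"centre",C,"dock-frame",C-[733.5,6.5],"heels y77:",[ (C+Rr).round(1).tolist() for Rr in [np.array([np.cos(a)*-56-np.sin(a)*77*k, np.sin(a)*-56+np.cos(a)*77*k]) for k in(1,-1)]])
    if len(sys.argv)>1: save(sys.argv[1],im)
E
python3 look.py
```

```text
12.4 [513.5  97.4   7.7] [-179.8   -0.    76.1] [-4.1  4.   2.2]
(np.int32(353), [502.0, -54.4], (22.55581283569336, 15.522278785705566))
```

Call:
send_rows:
  motion:
    - {"tx":0,"ty":-0.03,"tz":0,"rx":0,"ry":0,"rz":0,"gripper":1}
    - {"tx":0,"ty":0,"tz":-0.1,"rx":0,"ry":0,"rz":0,"gripper":1}
    - {"tx":-0.08,"ty":-0.004,"tz":-0.02,"rx":0,"ry":0,"rz":0,"gripper":1}
    - {"tx":-0.08,"ty":-0.003,"tz":0,"rx":0,"ry":0,"rz":0,"gripper":1}
    - {"tx":-0.08,"ty":-0.003,"tz":0,"rx":0,"ry":0,"rz":0,"gripper":1}
    - {"tx":-0.073,"ty":0,"tz":0,"rx":0,"ry":0,"rz":0,"gripper":1}
    - {"tx":0,"ty":0,"tz":0,"rx":0,"ry":0,"rz":-0.267,"gripper":1}
    - {"tx":0,"ty":0,"tz":0,"rx":0,"ry":0,"rz":0,"gripper":1}

```text
time_s: 13.45
ee_pos: [457.5, -50.8, 68.0]
ee_rot: [180.0, 0.0, 84.0]
force: [-0.1, 0.4, -0.9]
gripper_width: 0.7
gripper_force: 0.0
```

```bash
python3 look.py l4.png
```

```text
13.45 [457.5 -50.8  68. ] [180.   0.  84.] [-0.1  0.4 -0.9]
(np.int32(386), [537.4, 89.2], (23.283418655395508, 16.249887466430664))
```

Call:
send_rows:
  motion:
    - {"tx":0,"ty":0,"tz":0.09,"rx":0,"ry":0,"rz":0,"gripper":1}
    - {"tx":0,"ty":0,"tz":0.03,"rx":0,"ry":0,"rz":0,"gripper":1}
    - {"tx":0,"ty":0.012,"tz":0,"rx":0,"ry":0,"rz":0,"gripper":1}
    - {"tx":0,"ty":0.012,"tz":0,"rx":0,"ry":0,"rz":0,"gripper":1}
    - {"tx":0,"ty":0.012,"tz":0,"rx":0,"ry":0,"rz":0,"gripper":1}
    - {"tx":0,"ty":0.012,"tz":0,"rx":0,"ry":0,"rz":0,"gripper":1}
    - {"tx":0,"ty":0.012,"tz":0,"rx":0,"ry":0,"rz":0,"gripper":1}
    - {"tx":0,"ty":0.012,"tz":0,"rx":0,"ry":0,"rz":0,"gripper":1}
    - {"tx":0,"ty":0.012,"tz":0,"rx":0,"ry":0,"rz":0,"gripper":1}
    - {"tx":0,"ty":0.012,"tz":0,"rx":0,"ry":0,"rz":0,"gripper":1}
    - {"tx":0,"ty":0.012,"tz":0,"rx":0,"ry":0,"rz":0,"gripper":1}
    - {"tx":0,"ty":0.01,"tz":0,"rx":0,"ry":0,"rz":0,"gripper":1}

```text
time_s: 15.0
ee_pos: [513.5, -56.9, 7.8]
ee_rot: [-179.6, 0.1, 84.2]
force: [-8.0, -3.1, 2.1]
gripper_width: 0.1
gripper_force: 3.7
```

```bash
python3 look.py l5.png
```

```text
15.0 [513.5 -56.9   7.8] [-179.6    0.1   84.2] [-8.  -3.1  2.1]
(np.int32(375), [540.3, 91.5], (15.0, 23.0))
```

Call:
send_rows:
  motion:
    - {"tx":0,"ty":-0.03,"tz":0,"rx":0,"ry":0,"rz":0,"gripper":1}
    - {"tx":0,"ty":0,"tz":-0.1,"rx":0,"ry":0,"rz":0,"gripper":1}
    - {"tx":0.08,"ty":-0.012,"tz":-0.02,"rx":0,"ry":0,"rz":0,"gripper":1}
    - {"tx":0.08,"ty":-0.012,"tz":0,"rx":0,"ry":0,"rz":0,"gripper":1}
    - {"tx":0.08,"ty":-0.012,"tz":0,"rx":0,"ry":0,"rz":0,"gripper":1}
    - {"tx":0.064,"ty":0,"tz":0,"rx":0,"ry":0,"rz":0,"gripper":1}
    - {"tx":0,"ty":0,"tz":0,"rx":0,"ry":0,"rz":0,"gripper":1}

```text
time_s: 15.92
ee_pos: [499.5, 99.8, 68.5]
ee_rot: [179.9, -0.0, 84.3]
force: [0.2, -0.9, 1.3]
gripper_width: 0.4
gripper_force: 0.0
```

```bash
python3 look.py l6.png
```

```text
15.925 [499.5  99.8  68.5] [179.9  -0.   84.3] [ 0.2 -0.9  1.3]
(np.int32(402), [540.8, -56.8], (16.0, 24.0))
```

Call:
send_rows:
  motion:
    - {"tx":-0.008,"ty":0,"tz":0.09,"rx":0,"ry":0,"rz":0,"gripper":1}
    - {"tx":0,"ty":0,"tz":0.03,"rx":0,"ry":0,"rz":0,"gripper":1}
    - {"tx":0,"ty":0.012,"tz":0,"rx":0,"ry":0,"rz":0,"gripper":1}
    - {"tx":0,"ty":0.012,"tz":0,"rx":0,"ry":0,"rz":0,"gripper":1}
    - {"tx":0,"ty":0.012,"tz":0,"rx":0,"ry":0,"rz":0,"gripper":1}
    - {"tx":0,"ty":0.012,"tz":0,"rx":0,"ry":0,"rz":0,"gripper":1}
    - {"tx":0,"ty":0.012,"tz":0,"rx":0,"ry":0,"rz":0,"gripper":1}
    - {"tx":0,"ty":0.012,"tz":0,"rx":0,"ry":0,"rz":0,"gripper":1}
    - {"tx":0,"ty":0.012,"tz":0,"rx":0,"ry":0,"rz":0,"gripper":1}
    - {"tx":0,"ty":0.012,"tz":0,"rx":0,"ry":0,"rz":0,"gripper":1}
    - {"tx":0,"ty":0.012,"tz":0,"rx":0,"ry":0,"rz":0,"gripper":1}
    - {"tx":0,"ty":0.004,"tz":0,"rx":0,"ry":0,"rz":0,"gripper":1}

```text
time_s: 17.48
ee_pos: [552.5, 89.3, 8.3]
ee_rot: [-179.7, -0.0, 84.1]
force: [-7.4, 4.8, 3.5]
gripper_width: 0.4
gripper_force: 4.3
```

```bash
python3 look.py l7.png
```

```text
17.475 [552.5  89.3   8.3] [-179.7   -0.    84.1] [-7.4  4.8  3.5]
(np.int32(341), [545.6, -58.8], (22.410999298095703, 15.290447235107422))
```

Call:
send_rows:
  motion:
    - {"tx":0,"ty":-0.03,"tz":0,"rx":0,"ry":0,"rz":0,"gripper":1}
    - {"tx":0,"ty":0,"tz":-0.1,"rx":0,"ry":0,"rz":0,"gripper":1}
    - {"tx":-0.08,"ty":-0.014,"tz":-0.02,"rx":0,"ry":0,"rz":0,"gripper":1}
    - {"tx":-0.08,"ty":-0.014,"tz":0,"rx":0,"ry":0,"rz":0,"gripper":1}
    - {"tx":-0.08,"ty":-0.014,"tz":0,"rx":0,"ry":0,"rz":0,"gripper":1}
    - {"tx":-0.06,"ty":0,"tz":0,"rx":0,"ry":0,"rz":0,"gripper":1}
    - {"tx":0,"ty":0,"tz":0,"rx":0,"ry":0,"rz":0,"gripper":1}

```text
time_s: 18.4
ee_pos: [503.4, -58.8, 68.6]
ee_rot: [179.9, 0.0, 84.0]
force: [0.6, -0.8, 0.8]
gripper_width: 0.3
gripper_force: 0.0
```

```bash
python3 look.py l8.png
```

```text
18.4 [503.4 -58.8  68.6] [179.9   0.   84. ] [ 0.6 -0.8  0.8]
(np.int32(385), [579.1, 85.0], (23.460344314575195, 16.339792251586914))
```

View pics/l8.png

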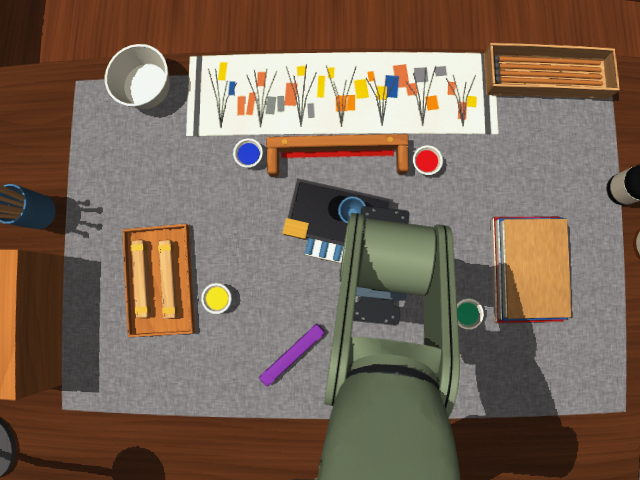

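The top view shows both weights in the tray, at (140,280) and (167,280). The pot is upright on the stone, the stone is yawed about -13°, and the bowls haven't moved. Next is the right heel.

Call:
send_rows:
  motion:
    - {"tx":0,"ty":0,"tz":0.09,"rx":0,"ry":0,"rz":0,"gripper":1}
    - {"tx":0,"ty":0,"tz":0.03,"rx":0,"ry":0,"rz":0,"gripper":1}
    - {"tx":0,"ty":0.012,"tz":0,"rx":0,"ry":0,"rz":0,"gripper":1}
    - {"tx":0,"ty":0.012,"tz":0,"rx":0,"ry":0,"rz":0,"gripper":1}
    - {"tx":0,"ty":0.012,"tz":0,"rx":0,"ry":0,"rz":0,"gripper":1}
    - {"tx":0,"ty":0.012,"tz":0,"rx":0,"ry":0,"rz":0,"gripper":1}
    - {"tx":0,"ty":0.012,"tz":0,"rx":0,"ry":0,"rz":0,"gripper":1}
    - {"tx":0,"ty":0.012,"tz":0,"rx":0,"ry":0,"rz":0,"gripper":1}
    - {"tx":0,"ty":0.012,"tz":0,"rx":0,"ry":0,"rz":0,"gripper":1}
    - {"tx":0,"ty":0.012,"tz":0,"rx":0,"ry":0,"rz":0,"gripper":1}
    - {"tx":0,"ty":0.012,"tz":0,"rx":0,"ry":0,"rz":0,"gripper":1}
    - {"tx":0,"ty":0.006,"tz":0,"rx":0,"ry":0,"rz":0,"gripper":1}

```text
time_s: 19.95
ee_pos: [557.6, -63.7, 8.3]
ee_rot: [-179.6, 0.1, 84.2]
force: [-7.4, -2.7, 4.5]
gripper_width: 0.6
gripper_force: 4.2
```

```bash
python3 look.py
```

```text
19.95 [557.6 -63.7   8.3] [-179.6    0.1   84.2] [-7.4 -2.7  4.5]
(np.int32(379), [581.7, 86.8], (15.0, 23.0))
```

Call:
send_rows:
  motion:
    - {"tx":0,"ty":-0.03,"tz":0,"rx":0,"ry":0,"rz":0,"gripper":1}
    - {"tx":0,"ty":0,"tz":-0.1,"rx":0,"ry":0,"rz":0,"gripper":1}
    - {"tx":0.08,"ty":-0.014,"tz":-0.02,"rx":0,"ry":0,"rz":0,"gripper":1}
    - {"tx":0.08,"ty":-0.014,"tz":0,"rx":0,"ry":0,"rz":0,"gripper":1}
    - {"tx":0.08,"ty":-0.014,"tz":0,"rx":0,"ry":0,"rz":0,"gripper":1}
    - {"tx":0.058,"ty":0,"tz":0,"rx":0,"ry":0,"rz":0,"gripper":1}
    - {"tx":0,"ty":0,"tz":0,"rx":0,"ry":0,"rz":0,"gripper":1}

```text
time_s: 20.88
ee_pos: [540.0, 90.8, 68.6]
ee_rot: [179.9, -0.0, 84.3]
force: [-0.7, -0.9, -0.5]
gripper_width: 0.6
gripper_force: 0.0
```

```bash
python3 look.py
```

```text
20.875 [540.   90.8  68.6] [179.9  -0.   84.3] [-0.7 -0.9 -0.5]
(np.int32(405), [584.4, -60.7], (16.0, 24.0))
```

Call:
send_rows:
  motion:
    - {"tx":0,"ty":0,"tz":0.09,"rx":0,"ry":0,"rz":0,"gripper":1}
    - {"tx":0,"ty":0,"tz":0.03,"rx":0,"ry":0,"rz":0,"gripper":1}
    - {"tx":0,"ty":0.012,"tz":0,"rx":0,"ry":0,"rz":0,"gripper":1}
    - {"tx":0,"ty":0.012,"tz":0,"rx":0,"ry":0,"rz":0,"gripper":1}
    - {"tx":0,"ty":0.012,"tz":0,"rx":0,"ry":0,"rz":0,"gripper":1}
    - {"tx":0,"ty":0.012,"tz":0,"rx":0,"ry":0,"rz":0,"gripper":1}
    - {"tx":0,"ty":0.012,"tz":0,"rx":0,"ry":0,"rz":0,"gripper":1}
    - {"tx":0,"ty":0.012,"tz":0,"rx":0,"ry":0,"rz":0,"gripper":1}
    - {"tx":0,"ty":0.012,"tz":0,"rx":0,"ry":0,"rz":0,"gripper":1}
    - {"tx":0,"ty":0.006,"tz":0,"rx":0,"ry":0,"rz":0,"gripper":1}

```text
time_s: 22.18
ee_pos: [582.0, 85.4, 8.5]
ee_rot: [-179.7, -0.1, 84.1]
force: [-8.9, 5.1, 4.8]
gripper_width: 0.6
gripper_force: 4.6
```

```bash
python3 look.py
```

```text
22.175 [582.   85.4   8.5] [-179.7   -0.1   84.1] [-8.9  5.1  4.8]
(np.int32(347), [586.9, -63.0], (22.627418518066406, 15.556349754333496))
```

Call:
send_rows:
  motion:
    - {"tx":0,"ty":-0.03,"tz":0,"rx":0,"ry":0,"rz":0,"gripper":1}
    - {"tx":0,"ty":0,"tz":-0.1,"rx":0,"ry":0,"rz":0,"gripper":1}
    - {"tx":-0.08,"ty":-0.008,"tz":-0.02,"rx":0,"ry":0,"rz":0,"gripper":1}
    - {"tx":-0.08,"ty":-0.007,"tz":0,"rx":0,"ry":0,"rz":0,"gripper":1}
    - {"tx":-0.08,"ty":-0.007,"tz":0,"rx":0,"ry":0,"rz":0,"gripper":1}
    - {"tx":-0.056,"ty":0,"tz":0,"rx":0,"ry":0,"rz":0,"gripper":1}
    - {"tx":0,"ty":0,"tz":0,"rx":0,"ry":0,"rz":0,"gripper":1}

```text
time_s: 23.1
ee_pos: [543.4, -61.9, 68.6]
ee_rot: [179.9, 0.0, 84.0]
force: [0.7, 0.1, 0.3]
gripper_width: 0.4
gripper_force: 0.0
```

```bash
python3 look.py
```

```text
23.1 [543.4 -61.9  68.6] [179.9   0.   84. ] [0.7 0.1 0.3]
(np.int32(383), [607.8, 83.1], (23.334524154663086, 16.404878616333008))
```

Call:
send_rows:
  motion:
    - {"tx":-0.004,"ty":0,"tz":0.09,"rx":0,"ry":0,"rz":0,"gripper":1}
    - {"tx":0,"ty":0,"tz":0.03,"rx":0,"ry":0,"rz":0,"gripper":1}
    - {"tx":0,"ty":0.012,"tz":0,"rx":0,"ry":0,"rz":0,"gripper":1}
    - {"tx":0,"ty":0.012,"tz":0,"rx":0,"ry":0,"rz":0,"gripper":1}
    - {"tx":0,"ty":0.012,"tz":0,"rx":0,"ry":0,"rz":0,"gripper":1}
    - {"tx":0,"ty":0.012,"tz":0,"rx":0,"ry":0,"rz":0,"gripper":1}
    - {"tx":0,"ty":0.012,"tz":0,"rx":0,"ry":0,"rz":0,"gripper":1}
    - {"tx":0,"ty":0.012,"tz":0,"rx":0,"ry":0,"rz":0,"gripper":1}
    - {"tx":0,"ty":0.012,"tz":0,"rx":0,"ry":0,"rz":0,"gripper":1}
    - {"tx":0,"ty":0.008,"tz":0,"rx":0,"ry":0,"rz":0,"gripper":1}

```text
time_s: 24.4
ee_pos: [585.8, -67.8, 8.3]
ee_rot: [-179.6, 0.1, 84.2]
force: [-8.7, -3.4, 5.7]
gripper_width: 0.4
gripper_force: 4.7
```

```bash
python3 look.py
```

```text
24.4 [585.8 -67.8   8.3] [-179.6    0.1   84.2] [-8.7 -3.4  5.7]
(np.int32(387), [609.5, 82.8], (16.0, 23.0))
```

Call:
send_rows:
  motion:
    - {"tx":0,"ty":-0.03,"tz":0,"rx":0,"ry":0,"rz":0,"gripper":1}
    - {"tx":0,"ty":0,"tz":-0.1,"rx":0,"ry":0,"rz":0,"gripper":1}
    - {"tx":0.08,"ty":-0.014,"tz":-0.02,"rx":0,"ry":0,"rz":0,"gripper":1}
    - {"tx":0.08,"ty":-0.014,"tz":0,"rx":0,"ry":0,"rz":0,"gripper":1}
    - {"tx":0.08,"ty":-0.014,"tz":0,"rx":0,"ry":0,"rz":0,"gripper":1}
    - {"tx":0.06,"ty":0,"tz":0,"rx":0,"ry":0,"rz":0,"gripper":1}
    - {"tx":0,"ty":0,"tz":0,"rx":0,"ry":0,"rz":0,"gripper":1}

```text
time_s: 25.32
ee_pos: [568.7, 87.9, 68.5]
ee_rot: [179.9, -0.0, 84.3]
force: [-0.7, -0.6, -0.1]
gripper_width: 0.7
gripper_force: 0.0
```

```bash
python3 look.py
```

```text
25.325 [568.7  87.9  68.5] [179.9  -0.   84.3] [-0.7 -0.6 -0.1]
(np.int32(386), [613.0, -65.0], (16.0, 23.0))
```

Call:
send_rows:
  motion:
    - {"tx":0,"ty":0,"tz":0.09,"rx":0,"ry":0,"rz":0,"gripper":1}
    - {"tx":0,"ty":0,"tz":0.03,"rx":0,"ry":0,"rz":0,"gripper":1}
    - {"tx":0,"ty":0.012,"tz":0,"rx":0,"ry":0,"rz":0,"gripper":1}
    - {"tx":0,"ty":0.012,"tz":0,"rx":0,"ry":0,"rz":0,"gripper":1}
    - {"tx":0,"ty":0.012,"tz":0,"rx":0,"ry":0,"rz":0,"gripper":1}
    - {"tx":0,"ty":0.012,"tz":0,"rx":0,"ry":0,"rz":0,"gripper":1}
    - {"tx":0,"ty":0.012,"tz":0,"rx":0,"ry":0,"rz":0,"gripper":1}
    - {"tx":0,"ty":0.012,"tz":0,"rx":0,"ry":0,"rz":0,"gripper":1}
    - {"tx":0,"ty":0.008,"tz":0,"rx":0,"ry":0,"rz":0,"gripper":1}

```text
time_s: 26.5
ee_pos: [606.3, 83.1, 8.7]
ee_rot: [-179.7, -0.1, 84.1]
force: [-7.6, 5.0, 5.1]
gripper_width: 0.3
gripper_force: 4.4
```

```bash
python3 look.py
```

```text
26.5 [606.3  83.1   8.7] [-179.7   -0.1   84.1] [-7.6  5.   5.1]
(np.int32(349), [614.7, -67.0], (23.08019256591797, 15.570846557617188))
```

Call:
send_rows:
  motion:
    - {"tx":0,"ty":-0.03,"tz":0,"rx":0,"ry":0,"rz":0,"gripper":1}
    - {"tx":0,"ty":0,"tz":-0.1,"rx":0,"ry":0,"rz":0,"gripper":1}
    - {"tx":-0.08,"ty":-0.006,"tz":-0.02,"rx":0,"ry":0,"rz":0,"gripper":1}
    - {"tx":-0.08,"ty":-0.006,"tz":0,"rx":0,"ry":0,"rz":0,"gripper":1}
    - {"tx":-0.08,"ty":-0.006,"tz":0,"rx":0,"ry":0,"rz":0,"gripper":1}
    - {"tx":-0.058,"ty":0,"tz":0,"rx":0,"ry":0,"rz":0,"gripper":1}
    - {"tx":0,"ty":0,"tz":0,"rx":0,"ry":0,"rz":0,"gripper":1}

```text
time_s: 27.42
ee_pos: [569.1, -65.7, 68.7]
ee_rot: [179.9, 0.0, 84.0]
force: [0.0, -0.1, -0.3]
gripper_width: 0.7
gripper_force: 0.0
```

```bash
python3 look.py
```

```text
27.425 [569.1 -65.7  68.7] [179.9   0.   84. ] [ 0.  -0.1 -0.3]
(np.int32(379), [631.7, 79.5], (23.251407623291016, 16.35777473449707))
```

Call:
send_rows:
  motion:
    - {"tx":-0.004,"ty":0,"tz":0.09,"rx":0,"ry":0,"rz":-0.1,"gripper":1}
    - {"tx":0,"ty":0,"tz":0.03,"rx":0,"ry":0,"rz":0,"gripper":1}
    - {"tx":0,"ty":0.012,"tz":0,"rx":0,"ry":0,"rz":0,"gripper":1}
    - {"tx":0,"ty":0.012,"tz":0,"rx":0,"ry":0,"rz":0,"gripper":1}
    - {"tx":0,"ty":0.012,"tz":0,"rx":0,"ry":0,"rz":0,"gripper":1}
    - {"tx":0,"ty":0.012,"tz":0,"rx":0,"ry":0,"rz":0,"gripper":1}
    - {"tx":0,"ty":0.012,"tz":0,"rx":0,"ry":0,"rz":0,"gripper":1}
    - {"tx":0,"ty":0.012,"tz":0,"rx":0,"ry":0,"rz":0,"gripper":1}
    - {"tx":0,"ty":0.012,"tz":0,"rx":0,"ry":0,"rz":0,"gripper":1}

```text
time_s: 28.6
ee_pos: [607.4, -69.0, 8.3]
ee_rot: [-179.5, 0.1, 87.2]
force: [-8.8, -4.7, 5.3]
gripper_width: 0.2
gripper_force: 4.8
```

```bash
python3 look.py
```

```text
28.6 [607.4 -69.    8.3] [-179.5    0.1   87.2] [-8.8 -4.7  5.3]
(np.int32(376), [633.0, 79.6], (15.0, 23.0))
```

Call:
send_rows:
  motion:
    - {"tx":0,"ty":-0.03,"tz":0,"rx":0,"ry":0,"rz":0,"gripper":1}
    - {"tx":0,"ty":0,"tz":-0.1,"rx":0,"ry":0,"rz":0,"gripper":1}
    - {"tx":0.08,"ty":-0.008,"tz":-0.02,"rx":0,"ry":0,"rz":0,"gripper":1}
    - {"tx":0.08,"ty":-0.008,"tz":0,"rx":0,"ry":0,"rz":0,"gripper":1}
    - {"tx":0.08,"ty":-0.008,"tz":0,"rx":0,"ry":0,"rz":0,"gripper":1}
    - {"tx":0.06,"ty":0,"tz":0,"rx":0,"ry":0,"rz":0,"gripper":1}
    - {"tx":0,"ty":0,"tz":0,"rx":0,"ry":0,"rz":0,"gripper":1}

```text
time_s: 29.52
ee_pos: [592.2, 85.1, 68.6]
ee_rot: [179.9, -0.0, 87.3]
force: [-0.5, 0.1, 0.2]
gripper_width: 0.1
gripper_force: 0.0
```

```bash
python3 look.py
```

```text
29.525 [592.2  85.1  68.6] [179.9  -0.   87.3] [-0.5  0.1  0.2]
(np.int32(381), [634.6, -67.9], (16.0, 23.0))
```

Call:
send_rows:
  motion:
    - {"tx":-0.004,"ty":0,"tz":0.09,"rx":0,"ry":0,"rz":0,"gripper":1}
    - {"tx":0,"ty":0,"tz":0.03,"rx":0,"ry":0,"rz":0,"gripper":1}
    - {"tx":0,"ty":0.012,"tz":0,"rx":0,"ry":0,"rz":0,"gripper":1}
    - {"tx":0,"ty":0.012,"tz":0,"rx":0,"ry":0,"rz":0,"gripper":1}
    - {"tx":0,"ty":0.012,"tz":0,"rx":0,"ry":0,"rz":0,"gripper":1}
    - {"tx":0,"ty":0.01,"tz":0,"rx":0,"ry":0,"rz":0,"gripper":1}
    - {"tx":0,"ty":0.004,"tz":0,"rx":0,"ry":0,"rz":0,"gripper":1}

```text
time_s: 30.45
ee_pos: [614.3, 81.0, 8.9]
ee_rot: [-179.7, -0.1, 87.1]
force: [-9.9, 5.0, 6.9]
gripper_width: 0.7
gripper_force: 5.3
```

```bash
python3 look.py
```

```text
30.45 [614.3  81.    8.9] [-179.7   -0.1   87.1] [-9.9  5.   6.9]
(np.int32(355), [635.1, -67.8], (15.0, 23.0))
```

Call:
send_rows:
  motion:
    - {"tx":0,"ty":-0.03,"tz":0,"rx":0,"ry":0,"rz":0,"gripper":1}
    - {"tx":0,"ty":-0.004,"tz":-0.1,"rx":0,"ry":0,"rz":0,"gripper":1}
    - {"tx":-0.08,"ty":0,"tz":-0.02,"rx":0,"ry":0,"rz":0,"gripper":1}
    - {"tx":-0.08,"ty":0,"tz":0,"rx":0,"ry":0,"rz":0,"gripper":1}
    - {"tx":-0.08,"ty":0,"tz":0,"rx":0,"ry":0,"rz":0,"gripper":1}
    - {"tx":-0.06,"ty":0,"tz":0,"rx":0,"ry":0,"rz":-0.12,"gripper":1}
    - {"tx":0,"ty":0,"tz":0,"rx":0,"ry":0,"rz":0,"gripper":1}

```text
time_s: 31.38
ee_pos: [592.8, -71.0, 69.0]
ee_rot: [179.9, 0.0, 90.5]
force: [0.3, -0.5, -0.9]
gripper_width: 0.5
gripper_force: 0.0
```

```bash
python3 look.py
```

```text
31.375 [592.8 -71.   69. ] [179.9   0.   90.5] [ 0.3 -0.5 -0.9]
(np.int32(377), [639.2, 80.3], (16.0, 23.0))
```

Call:
send_rows:
  motion:
    - {"tx":-0.004,"ty":0,"tz":0.09,"rx":0,"ry":0,"rz":0,"gripper":1}
    - {"tx":0,"ty":0,"tz":0.03,"rx":0,"ry":0,"rz":0,"gripper":1}
    - {"tx":0,"ty":0.012,"tz":0,"rx":0,"ry":0,"rz":0,"gripper":1}
    - {"tx":0,"ty":0.012,"tz":0,"rx":0,"ry":0,"rz":0,"gripper":1}
    - {"tx":0,"ty":0.012,"tz":0,"rx":0,"ry":0,"rz":0,"gripper":1}
    - {"tx":0,"ty":0.006,"tz":0,"rx":0,"ry":0,"rz":0,"gripper":1}
    - {"tx":0,"ty":0.002,"tz":0,"rx":0,"ry":0,"rz":0,"gripper":1}

```text
time_s: 32.3
ee_pos: [611.8, -71.3, 8.9]
ee_rot: [-179.7, 0.0, 90.8]
force: [-8.4, -2.1, 6.2]
gripper_width: 0.5
gripper_force: 4.2
```

```bash
python3 look.py
```

```text
32.3 [611.8 -71.3   8.9] [-179.7    0.    90.8] [-8.4 -2.1  6.2]
(np.int32(378), [638.9, 79.6], (15.0, 23.0))
```

Call:
send_rows:
  motion:
    - {"tx":0,"ty":0.004,"tz":0,"rx":0,"ry":0,"rz":0,"gripper":1}
    - {"tx":0,"ty":0.002,"tz":0,"rx":0,"ry":0,"rz":0,"gripper":1}
    - {"tx":0,"ty":0,"tz":0,"rx":0,"ry":0,"rz":0,"gripper":1}

```text
time_s: 32.72
ee_pos: [614.6, -71.7, 8.9]
ee_rot: [-179.7, 0.1, 90.8]
force: [-7.2, -4.3, 4.9]
gripper_width: 0.5
gripper_force: 3.9
```

Call:
send_rows:
  motion:
    - {"tx":0,"ty":-0.03,"tz":0,"rx":0,"ry":0,"rz":0,"gripper":1}
    - {"tx":0,"ty":-0.008,"tz":-0.1,"rx":0,"ry":0,"rz":0,"gripper":1}
    - {"tx":0.08,"ty":0,"tz":-0.02,"rx":0,"ry":0,"rz":0,"gripper":1}
    - {"tx":0.08,"ty":0,"tz":0,"rx":0,"ry":0,"rz":0,"gripper":1}
    - {"tx":0.08,"ty":0,"tz":0,"rx":0,"ry":0,"rz":0,"gripper":1}
    - {"tx":0.062,"ty":0,"tz":0,"rx":0,"ry":0,"rz":0,"gripper":1}
    - {"tx":0,"ty":0,"tz":0,"rx":0,"ry":0,"rz":0,"gripper":1}

```text
time_s: 33.6
ee_pos: [596.8, 82.1, 68.9]
ee_rot: [179.9, -0.0, 90.9]
force: [-0.1, -0.9, 0.6]
gripper_width: 0.5
gripper_force: 0.0
```

```bash
python3 look.py
```

```text
33.6 [596.8  82.1  68.9] [179.9  -0.   90.9] [-0.1 -0.9  0.6]
(np.int32(384), [639.5, -68.0], (24.0, 16.0))
```

Call:
send_rows:
  motion:
    - {"tx":0,"ty":0,"tz":0.09,"rx":0,"ry":0,"rz":0,"gripper":1}
    - {"tx":0,"ty":0,"tz":0.03,"rx":0,"ry":0,"rz":0,"gripper":1}
    - {"tx":0,"ty":0.012,"tz":0,"rx":0,"ry":0,"rz":0,"gripper":1}
    - {"tx":0,"ty":0.01,"tz":0,"rx":0,"ry":0,"rz":0,"gripper":1}
    - {"tx":0,"ty":0.008,"tz":0,"rx":0,"ry":0,"rz":0,"gripper":1}
    - {"tx":0,"ty":0.004,"tz":0,"rx":0,"ry":0,"rz":0,"gripper":1}
    - {"tx":0,"ty":0.002,"tz":0,"rx":0,"ry":0,"rz":0,"gripper":1}
    - {"tx":0,"ty":0,"tz":0,"rx":0,"ry":0,"rz":0,"gripper":1}

```text
time_s: 34.65
ee_pos: [613.3, 80.3, 8.0]
ee_rot: [-179.9, 0.0, 90.7]
force: [-2.9, 0.7, 1.6]
gripper_width: 0.5
gripper_force: 1.5
```

Call:
send_rows:
  motion:
    - {"tx":0,"ty":0.004,"tz":0,"rx":0,"ry":0,"rz":0,"gripper":1}
    - {"tx":0,"ty":0.003,"tz":0,"rx":0,"ry":0,"rz":0,"gripper":1}
    - {"tx":0,"ty":0,"tz":0,"rx":0,"ry":0,"rz":0,"gripper":1}

```text
time_s: 35.02
ee_pos: [614.0, 80.5, 8.0]
ee_rot: [-179.6, -0.0, 90.7]
force: [-9.2, 1.1, 7.2]
gripper_width: 0.4
gripper_force: 5.0
```

Call:
send_rows:
  motion:
    - {"tx":0,"ty":0.003,"tz":0,"rx":0,"ry":0,"rz":0,"gripper":1}
    - {"tx":0,"ty":0.003,"tz":0,"rx":0,"ry":0,"rz":0,"gripper":1}
    - {"tx":0,"ty":0,"tz":0,"rx":0,"ry":0,"rz":0,"gripper":1}

```text
time_s: 35.4
ee_pos: [614.7, 80.7, 7.9]
ee_rot: [-179.3, -0.0, 90.7]
force: [-15.3, 1.8, 11.7]
gripper_width: 0.4
gripper_force: 7.5
```

Call:
send_rows:
  motion:
    - {"tx":0,"ty":-0.035,"tz":0,"rx":0,"ry":0,"rz":0,"gripper":1}
    - {"tx":0,"ty":-0.008,"tz":-0.1,"rx":0,"ry":0,"rz":0,"gripper":1}
    - {"tx":-0.08,"ty":0,"tz":-0.02,"rx":0,"ry":0,"rz":0,"gripper":1}
    - {"tx":-0.08,"ty":0,"tz":0,"rx":0,"ry":0,"rz":0,"gripper":1}
    - {"tx":-0.08,"ty":0,"tz":0,"rx":0,"ry":0,"rz":0,"gripper":1}
    - {"tx":-0.066,"ty":0,"tz":0,"rx":0,"ry":0,"rz":0,"gripper":1}
    - {"tx":0,"ty":0,"tz":0,"rx":0,"ry":0,"rz":0,"gripper":1}

```text
time_s: 36.28
ee_pos: [601.7, -75.1, 68.0]
ee_rot: [179.9, 0.0, 90.6]
force: [0.5, 0.1, 0.1]
gripper_width: 0.3
gripper_force: 0.0
```

```bash
python3 look.py
```

```text
36.275 [601.7 -75.1  68. ] [179.9   0.   90.6] [0.5 0.1 0.1]
(np.int32(382), [640.3, 80.0], (16.0, 23.0))
```

Call:
send_rows:
  motion:
    - {"tx":0.006,"ty":0,"tz":0.09,"rx":0,"ry":0,"rz":0,"gripper":1}
    - {"tx":0,"ty":0,"tz":0.03,"rx":0,"ry":0,"rz":0,"gripper":1}
    - {"tx":0,"ty":0.012,"tz":0,"rx":0,"ry":0,"rz":0,"gripper":1}
    - {"tx":0,"ty":0.008,"tz":0,"rx":0,"ry":0,"rz":0,"gripper":1}
    - {"tx":0,"ty":0.006,"tz":0,"rx":0,"ry":0,"rz":0,"gripper":1}
    - {"tx":0,"ty":0.006,"tz":0,"rx":0,"ry":0,"rz":0,"gripper":1}
    - {"tx":0,"ty":0.002,"tz":0,"rx":0,"ry":0,"rz":0,"gripper":1}
    - {"tx":0,"ty":0,"tz":0,"rx":0,"ry":0,"rz":0,"gripper":1}

```text
time_s: 37.33
ee_pos: [615.4, -69.9, 8.6]
ee_rot: [-179.7, 0.0, 90.7]
force: [-7.5, 0.0, 5.3]
gripper_width: 0.3
gripper_force: 3.7
```

Call:
send_rows:
  motion:
    - {"tx":0,"ty":0.004,"tz":0,"rx":0,"ry":0,"rz":0,"gripper":1}
    - {"tx":0,"ty":0.003,"tz":0,"rx":0,"ry":0,"rz":0,"gripper":1}
    - {"tx":0,"ty":0,"tz":0,"rx":0,"ry":0,"rz":0,"gripper":1}

```text
time_s: 37.7
ee_pos: [617.2, -70.3, 8.6]
ee_rot: [-179.5, 0.0, 90.8]
force: [-10.8, -1.8, 9.2]
gripper_width: 0.5
gripper_force: 5.8
```

Call:
send_rows:
  motion:
    - {"tx":0,"ty":0.003,"tz":0,"rx":0,"ry":0,"rz":0,"gripper":1}
    - {"tx":0,"ty":0.003,"tz":0,"rx":0,"ry":0,"rz":0,"gripper":1}
    - {"tx":0,"ty":0,"tz":0,"rx":0,"ry":0,"rz":0,"gripper":1}

```text
time_s: 38.08
ee_pos: [617.1, -70.3, 8.7]
ee_rot: [-179.1, 0.0, 90.8]
force: [-16.5, -2.8, 13.2]
gripper_width: 0.5
gripper_force: 9.2
```

Call:
send_rows:
  motion:
    - {"tx":0,"ty":-0.035,"tz":0,"rx":0,"ry":0,"rz":0,"gripper":1}
    - {"tx":0,"ty":-0.008,"tz":-0.1,"rx":0,"ry":0,"rz":0,"gripper":1}
    - {"tx":0.08,"ty":0,"tz":-0.02,"rx":0,"ry":0,"rz":0,"gripper":1}
    - {"tx":0.08,"ty":0,"tz":0,"rx":0,"ry":0,"rz":0,"gripper":1}
    - {"tx":0.08,"ty":0,"tz":0,"rx":0,"ry":0,"rz":0,"gripper":1}
    - {"tx":0.06,"ty":-0.004,"tz":0,"rx":0,"ry":0,"rz":0,"gripper":1}
    - {"tx":0,"ty":0,"tz":0,"rx":0,"ry":0,"rz":0,"gripper":1}

```text
time_s: 38.95
ee_pos: [599.4, 81.9, 68.6]
ee_rot: [179.9, -0.0, 90.9]
force: [0.5, -1.3, 0.9]
gripper_width: 0.8
gripper_force: 0.0
```

```bash
python3 look.py
```

```text
38.95 [599.4  81.9  68.6] [179.9  -0.   90.9] [ 0.5 -1.3  0.9]
(np.int32(372), [641.8, -68.6], (15.0, 24.0))
```

Call:
send_rows:
  motion:
    - {"tx":0,"ty":0,"tz":0.09,"rx":0,"ry":0,"rz":0,"gripper":1}
    - {"tx":0,"ty":0,"tz":0.03,"rx":0,"ry":0,"rz":0,"gripper":1}
    - {"tx":0,"ty":0.012,"tz":0,"rx":0,"ry":0,"rz":0,"gripper":1}
    - {"tx":0,"ty":0.01,"tz":0,"rx":0,"ry":0,"rz":0,"gripper":1}
    - {"tx":0,"ty":0.006,"tz":0,"rx":0,"ry":0,"rz":0,"gripper":1}
    - {"tx":0,"ty":0.006,"tz":0,"rx":0,"ry":0,"rz":0,"gripper":1}
    - {"tx":0,"ty":0.004,"tz":0,"rx":0,"ry":0,"rz":0,"gripper":1}
    - {"tx":0,"ty":0,"tz":0,"rx":0,"ry":0,"rz":0,"gripper":1}

```text
time_s: 40.0
ee_pos: [615.0, 80.4, 8.5]
ee_rot: [-179.6, 0.0, 90.7]
force: [-7.2, 0.8, 6.8]
gripper_width: 0.7
gripper_force: 4.1
```

Call:
send_rows:
  motion:
    - {"tx":0,"ty":0.004,"tz":0,"rx":0,"ry":0,"rz":0,"gripper":1}
    - {"tx":0,"ty":0.004,"tz":0,"rx":0,"ry":0,"rz":0,"gripper":1}
    - {"tx":0,"ty":0,"tz":0,"rx":0,"ry":0,"rz":0,"gripper":1}

```text
time_s: 40.38
ee_pos: [615.0, 80.4, 8.5]
ee_rot: [-179.2, 0.0, 90.7]
force: [-15.8, 0.3, 12.7]
gripper_width: 0.4
gripper_force: 8.6
```

Call:
send_rows:
  motion:
    - {"tx":0,"ty":-0.04,"tz":0,"rx":0,"ry":0,"rz":0,"gripper":1}
    - {"tx":0,"ty":-0.04,"tz":-0.1,"rx":0,"ry":0,"rz":0,"gripper":1}
    - {"tx":0,"ty":-0.05,"tz":-0.1,"rx":0,"ry":0,"rz":0,"gripper":1}
    - {"tx":0.05,"ty":-0.1,"tz":-0.1,"rx":0,"ry":0,"rz":0,"gripper":1}
    - {"tx":0.1,"ty":-0.05,"tz":-0.05,"rx":0,"ry":0,"rz":0,"gripper":1}
    - {"tx":0.1,"ty":0,"tz":0,"rx":0,"ry":0,"rz":0,"gripper":1}
    - {"tx":0.1,"ty":0,"tz":0,"rx":0,"ry":0,"rz":0,"gripper":1}
    - {"tx":0.1,"ty":0,"tz":0,"rx":0,"ry":0,"rz":0,"gripper":1}
    - {"tx":0,"ty":0,"tz":0,"rx":0,"ry":0,"rz":0,"gripper":1}

```text
time_s: 41.5
ee_pos: [487.5, 302.7, 174.8]
ee_rot: [179.9, -0.1, 91.0]
force: [1.2, -0.3, -0.3]
gripper_width: 0.3
gripper_force: 0.0
```

```bash
python3 look.py fin.png; python3 -c "
import cv2;i=cv2.imread('pics/fin.png');cv2.imwrite('pics/finc.png',cv2.resize(i[120:280,225:445],None,fx=3.6,fy=3.6,interpolation=2))"
```

```text
41.5 [487.5 302.7 174.8] [179.9  -0.1  91. ] [ 1.2 -0.3 -0.3]
(np.int32(375), [641.9, -68.1], (15.0, 23.0))
(np.int32(381), [640.4, 79.1], (16.0, 23.0))
dist 147.2076424646492 yaw 0.5838362407804611 centre [681.6   5.9] dock-frame [-51.9  -0.6] heels y77: [[624.9, 82.3], [626.4, -71.7]]
```

View pics/finc.png

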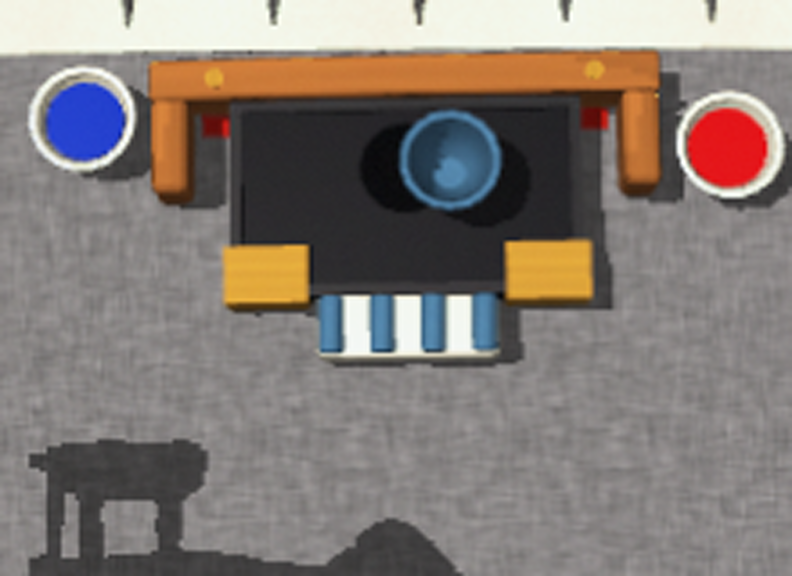

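The final view shows the stone flush and square against the stop and centred between the cheeks. The pot is standing at (450,160) and both bowls are in place. The arm is clear, so I'm handing in.

```bash
python3 -c "
from workcell import env
print(env.job_done())"
```

```text
the job is handed in; nothing more can be done
None
```

I handed the job in at about 41.5 s: the paperweight lies flat in the tray beside its twin, and the ink stone, walked in on alternate heels (left first), is flush and square against the dock's stop with the water pot still standing on it.

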